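Set the dosing pump's tube pressure by three clicks

ROBOT

A 7-joint arm with a two-finger parallel gripper is mounted at the origin on the work surface. World frame = base frame: x ahead of the robot, y to its left, z up, the work surface at z = 0. Lengths are in m, angles in degrees, forces in N, time in s.
With the tool pointing down it reaches from about 0.4 to 0.85 m from the base axis. Payload 4.4 kg.
Tool frame: the origin (TCP) lies between the finger pads; the fingertips stand 14 mm ahead of it and the grasp point (between the pads) lies 5 mm behind it; x points along the fingers, y is the direction in which the jaws open and shut, and the axes are right-handed (so a half turn about x gives the same grasp; the last joint's range is limited). The gripper opens to 94 mm and grips with 3 to 60 N. Pads are 16 mm wide; open, the fingers measure 119 mm over their backs; the gripper's body (75 mm by 177 mm) begins 78 mm behind the grasp point.
Start: joints at [66.245, 36.005, 2.206, 86.941, -1.547, 57.084, -1.146], TCP at [0.222, -0.611, 0.219] pointing down, gripper open.
Joint ranges: [-175.42, 175.42], [-21.48, 121.26], [-71.46, 75.88], [10.55, 141.38], [-63.04, 243.04], [13.31, 113.54], [-168.57, 168.57]. Speed limits (degrees/s): [147.25, 147.25, 180, 180, 180, 180, 180].

INTERFACE

Orientations are given as [roll, pitch, yaw] about the fixed x, y, z axes, in that order (R = Rz(yaw) Ry(pitch) Rx(roll)).
In Python, from rig import * gives the robot as it stands. The module is installed in compiled form; this text tells all that it offers.
- The arm moves only by the tool play_rows, never from a script. Its argument "motion" is a list of rows, each a list of 7 numbers: the shift along the tool's x, y, z in m, then the turn, a rotation vector about the tool's x, y, z in degrees, then the opening, from 0 (shut) to 1 (fully open). In form: [[tx, ty, tz, ax, ay, az, fingers], ...]. A call has 1 to 10 rows; each row is the pose to reach, as a shift and turn from the pose measured when the call began, along the tool's axes at that moment; what a row does not reach only later rows make up. A row lasts 1/10 s, in which the tool goes at most 50 mm and 8.59 degrees, less where a joint would pass 70% of its speed; a pose out of reach is approached as far as the arm can. A call with a gripper value outside its range is refused whole. The fingers move at their own pace and stop on an object; the grip force is fixed at half the most. Time passes only in rows, so rows that repeat a pose let the fingers close. It gives the time, the measured TCP pose, the force and the opening at its end, in the units of the state.
- get_obs(): the state, without advancing time (a new reading comes with each control period).
- capture(name): name is "side" or "top" or "wrist"; returns the picture (420x560x3 uint8, red, green, blue); there is no depth.
- camera_info(name): a dict with "camera_matrix" (3x3 intrinsics, pixels), "rvec" (rotation vector, rad) and "tvec" (3), from world to camera coordinates, as OpenCV has them. Camera axes: x right, y down, z forward; pixel columns grow to the right and rows downward; lengths in m; the calibration is good to about 2 mm. The wrist camera is an equidistant fisheye: a pixel r from the principal point sees the ray r / f radians off the axis. A picture is of the moment at which its call begins: read the wrist's pose just before it. camera_info takes no time and is no camera call; for the wrist camera it gives the pose at the moment of the call.
- close_job(): hands the job in, once; it reports no verdict.
The state is a dict: "t": time; "joint_pos": joint angles; "qd": joint speeds; "effort": joint torques, N m; "eef_pos": TCP position; "eef_rot": TCP orientation; "force": force on the tool from outside, world axes, zero at the start; "moment": the same for the moment, N m; "opening": finger opening in m.
Only numpy, scipy, OpenCV 4.12 (cv2) and the standard library are available. Lean on these libraries where they do the work, as an engineer would, in place of code of your own. Each camera call takes 0.05 s, during which the arm holds its last target. There are 200 camera calls.

TASK

The dosing pump has a new tube, which needs three clicks of pressure. Pull the doser bay's tray out to its stop, then draw the pump's orange-knobbed ratchet lever round clockwise (seen from above) until it has clicked exactly three times, and keep hold of it there, at the third click: finish still holding the lever, so that the pump can be started. Leave the bottles, tub and lid around it undisturbed.

Things in the scene. Friction and masses are not known exactly. Their poses are not given: they have to be found in the camera images.
- bay_front (a point): middle of the front top edge of the black slide-out bay that is fixed on the counter: 250 mm wide, 162 high, reaching 270 mm back from here; this point is 162 mm above the counter. Its -x axis is the way the tray comes out (roughly to the robot), +y is left seen from the robot, z up; tray and pump share these axes. 220 mm behind it a yellow toy duck, 50 mm high, sits on the bay.
- tray (a joint): how far the tray is pulled out, m: 0 shut, 0.165 at its stop; at the start it stands ajar by 0.015 to 0.040. About 2 N of friction, no catch, stays where it is left. Its black front panel (12 mm thick, top edge 160 mm above the counter) has its outer face 13 mm in front of bay_front when shut; the pump stands on the tray behind it.
- tray_handle (a point): middle of the tray's steel bar handle: level round bar, 12 mm diameter, 116 mm long along bay_front's y, 125 mm above the counter, its centre line 40 mm out from the panel's face (34 mm clear behind it), on posts 50 mm either side of the middle. Moves with the tray.
- ratchet (a joint): lever angle, rad, growing clockwise from above. Starts in the free play, 0 to 0.15. Tooth edges at 0.50, 0.85, 1.20, 1.55: before each the push at the knob climbs over 0.25 rad to 5 to 7 N; there the pawl drops, the lever jumps forward (a click) and rests 0.07 past the edge (third click: 1.27). It cannot turn back over it; let go between clicks it slips back to the last one. Stop at 1.85.
- axis (a point): point on the lever's vertical axis at the height of the knob's middle, 124 mm above the counter. Moves with the tray: 106 mm behind bay_front less the tray's travel, 20 mm to the left. The panel's inner face is 107 mm in front of the axis; the white pump case (35 mm to the right of the axis to 65 mm to the left, top 128 mm above the counter) begins 36 mm behind it.
- lever: dark steel arm, 10 mm wide, top 107 mm above the counter, with an upright orange knob, 18 mm diameter, 110 to 138 mm above the counter, fixed to it 70 mm from the axis. Origin: knob's centre. At joint value q the knob lies from the axis towards bay_front's x, y = (sin(0.08 - q), -cos(0.08 - q)): at first to the right seen from the robot, then it comes round to the front.
- tub: closed white tub with a blue band, 90 mm diameter, 105 high, standing to the left of the tray's path. Origin: centre of its underside. Leave alone.
- dropper: dark blue dropper bottle, 34 mm diameter, 85 high, standing to the right of the tray's path. Origin: centre of its underside. Leave alone.
- reagent: white reagent bottle, 36 mm diameter, 90 high, standing to the right of the bay. Origin: centre of its underside. Leave alone.
- lid: white screw ring of the tub, 92 mm diameter, 14 high, lying flat on the counter to the left front. Origin: centre of its underside. Leave alone.

How it is judged (in metres and radians):
On the way, in this order (a step that is already met when the one before it is completed fails the run):
1. the tray is out at its stop, the lever not yet clicked (value of joint tray above 0.157 m and value of joint ratchet below 0.5 rad), for 0.2 s.
2. the lever is moved past its third click, the tray still out (value of joint tray above 0.157 m and value of joint ratchet above 1.22 rad), for 0.1 s.
At the end, for the whole second after the job is handed in: the tray is within 8 mm of its stop; the lever is still, at the third click (joint 1.22 to 1.40 rad: the pawl dropped behind the third tooth, the lever less than half way up to the fourth); the fingers hold the lever with more than 1 N (all of step 2 and value of joint ratchet below 1.4 rad and velocity of joint ratchet between -0.08 and 0.08 rad/s and contact force between the fingers and lever above 1 N); the arm keeps its last pose, push and grip.
It fails at once if the lever is taken past a fourth click (value of joint ratchet above 1.55 rad).
It fails at once if a bottle, the tub or the lid is pushed more than 20 mm or toppled (distance of any of tub, dropper, reagent, lid from where it was at the start of the episode above 0.02 m or angle between any of tub, dropper, reagent's own z axis and vertical above 0.5 rad).
It also fails if it takes over 72 s, if anything falls off the work surface, if the arm or the gripper's body presses on something with over 40 N, if the wrist force passes 120 N, or if a joint passes its speed limit or range.

## Working session

There is one attempt and no reset: what is moved stays moved. The work goes in short steps, Python scripts to look and compute and a tool call to move; the robot and the scene stay as the last step left them, time stands still between calls to the robot, and variables do not carry over. Pictures are saved under pics/ and viewed, about 8 in all and at most 12, crops included, and the job is handed in when it is done.

Besides the shell and the picture viewer there is one more tool, called as name([rows], argument=value, ...), one row to a line, values as JSON. play_rows: Moves the arm, as the interface text tells. Its arguments: {"type":"object","properties":{"motion":{"type":"array"}},"required":["motion"]}

```bash
mkdir -p pics; python3 - <<'E'
from rig import *
import cv2,numpy as np
o=get_obs();print({k:np.round(v,4) for k,v in o.items()})
a=[]
for n in("side","top"):
    i=capture(n);cv2.imwrite(f"pics/{n}0.png",i[...,::-1]);c=camera_info(n);print(n,c)
    
E
```

```text
{'t': np.float64(0.0), 'joint_pos': array([66.2456, 36.057 ,  2.2032, 86.9947, -1.547 , 57.083 , -1.147 ]), 'qd': array([-0.0264, -0.1756, -0.1207,  0.0714,  0.1112,  0.1226,  0.0103]), 'effort': array([-8.00000e-04, -5.49731e+01,  1.14380e+00, -1.86631e+01,
       -5.21000e-02,  2.38000e-02,  2.00000e-04]), 'eef_pos': array([ 0.222 , -0.6103,  0.2186]), 'eef_rot': array([-89.1284,  89.895 , 110.8543]), 'force': array([-0.0319,  0.0677, -0.4341]), 'moment': array([-0.0289, -0.0093, -0.0039]), 'opening': np.float64(0.0943)}
side {'camera_matrix': array([[398.25745084,   0.        , 273.34904772],
       [  0.        , 398.25745084, 208.39901763],
       [  0.        ,   0.        ,   1.        ]]), 'rvec': array([ 2.23015787, -0.41679762,  0.21281548]), 'tvec': array([-0.57873865,  0.2372154 ,  0.83812083])}
top {'camera_matrix': array([[441.44009138,   0.        , 265.96332659],
       [  0.        , 441.44009138, 212.03661647],
       [  0.        ,   0.        ,   1.        ]]), 'rvec': array([ 2.10863761, -2.16696569,  0.12347417]), 'tvec': array([0.03521566, 0.60772205, 1.15232562])}
```

```bash
ls
```

```text
pics
```

View pics/side0.png

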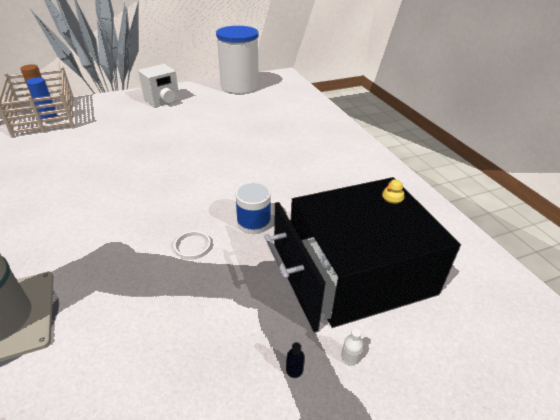

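View pics/top0.png

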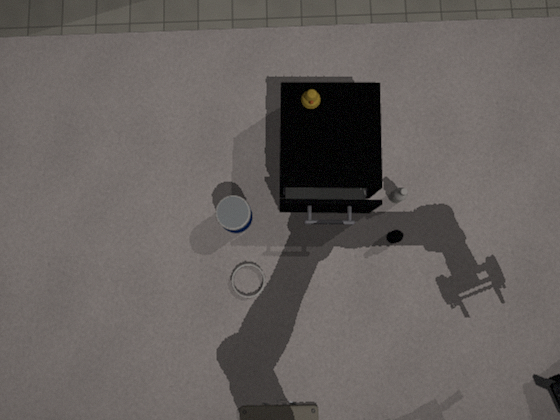

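The side view shows the bay at about (370,245), with the handle at (268–300, 238–270). In the top view the bay top spans (281–381, 83–198), the panel edge is at y≈205, the handle at (305–355, 221), the dropper at (395,237) and the reagent at (398,193). I'll enlarge both next.

```bash
python3 - <<'E'
import cv2,numpy as np
def crop(n,x,y,w,h,s):
    i=cv2.imread(f"pics/{n}0.png")[y:y+h,x:x+w]
    i=(255*(i/255.)**.45).astype('uint8')
    i=cv2.resize(i,None,fx=s,fy=s,interpolation=cv2.INTER_CUBIC)
    for k in range(0,w,20): cv2.putText(i,str(x+k),(k*s,10),0,.35,(0,0,255));cv2.line(i,(k*s,12),(k*s,18),(0,0,255))
    for k in range(0,h,20): cv2.putText(i,str(y+k),(0,k*s+4),0,.35,(0,0,255));cv2.line(i,(24,k*s),(30,k*s),(0,0,255))
    cv2.imwrite(f"pics/{n}0c.png",i)
crop("top",265,75,150,160,3) if 0 else crop("top",265,75,160,150,4)
crop("side",260,175,200,150,4)
E
```

```text
(no output)
```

View pics/top0c.png

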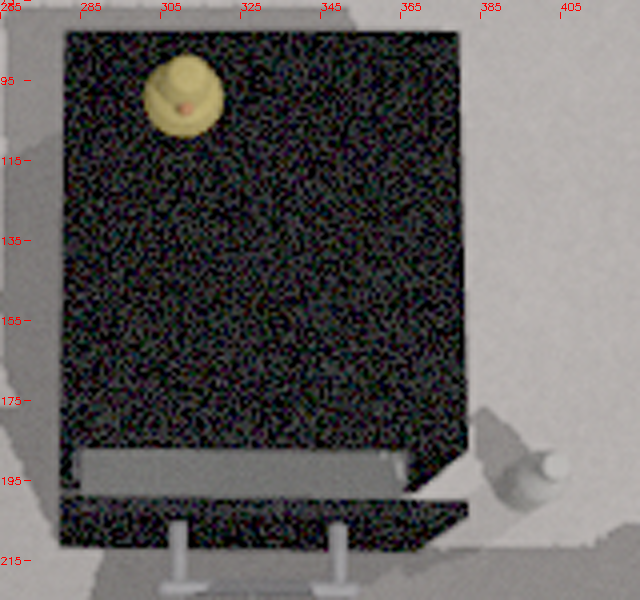

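View pics/side0c.png

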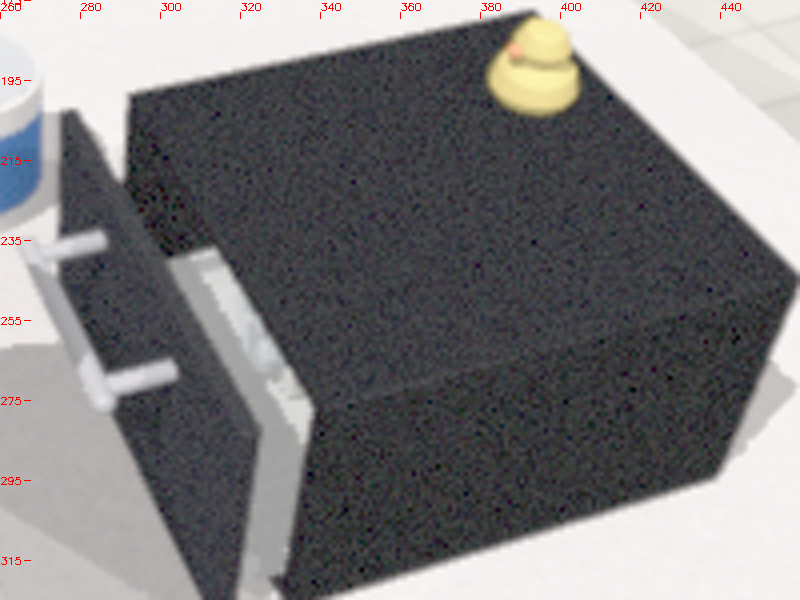

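```bash
cat > h.py <<'E'
from rig import *
import numpy as np,cv2
from scipy.optimize import least_squares
from scipy.spatial.transform import Rotation as R
def proj(n,P):
    c=camera_info(n);return cv2.projectPoints(np.array(P,float).reshape(-1,3),c["rvec"],c["tvec"],c["camera_matrix"],None)[0].reshape(-1,2)
def onz(n,uv,z):
    c=camera_info(n);r=cv2.Rodrigues(c["rvec"])[0];d=r.T@np.linalg.inv(c["camera_matrix"])@[*uv,1];C=-r.T@c["tvec"].ravel()
    return C+d*(z-C[2])/d[2]
def w(p,L):
    c,s=np.cos(p[2]),np.sin(p[2]);L=np.array(L,float).reshape(-1,3)
    return np.c_[p[0]+c*L[:,0]-s*L[:,1],p[1]+s*L[:,0]+c*L[:,1],L[:,2]]
E
python3 - <<'E'
from h import *
B=[[0,.125,.162],[0,-.125,.162],[.27,-.125,.162],[.27,.125,.162]]
ob={"side":[[292,198.75],[338.75,277],[460,244.5],[393.25,177.5],[266.25,237],[285.75,275.5]],
"top":[[280.5,187],[381.75,186.75],[379.75,82.75],[281.25,83],[305,222.5],[354.25,222.5]]}
def f(p):
    H=[[-.053-p[3],.058,.125],[-.053-p[3],-.058,.125]]
    return np.concatenate([(proj(n,w(p,B+H))-ob[n]).ravel() for n in ob])
s=least_squares(f,[.7,0,0,.03],loss='soft_l1');print(s.x,np.degrees(s.x[2]));print(np.round(s.fun.reshape(2,-1,2),1))
p=s.x
print("handle",w(p,[-.053-p[3],0,.125]),"handle end",w(p,[-.218,0,.125]),"axis end",w(p,[.106-.165,.02,.124]))
for nm,uv,z in(("tub",(234,210),.105),("dropper",(395,236.5),.08),("reagent",(403,191),.09),("lid",(247.5,280),.014)):
    P=onz("top",uv,z);c,sn=np.cos(p[2]),np.sin(p[2]);d=P[:2]-p[:2];print(nm,P,"local",c*d[0]+sn*d[1],-sn*d[0]+c*d[1])
o=get_obs();print(R.from_euler('xyz',o['eef_rot'],degrees=True).as_matrix().round(3))
E
```

```text
[ 0.64868538 -0.14418537 -0.03996761  0.0275857 ] -2.28997561947272
[[[-1.8 -0.4]
  [ 0.5  1.2]
  [ 0.4  0.6]
  [-0.8 -0.4]
  [-0.3  0. ]
  [-1.1  0.3]]

 [[-0.8 -0.4]
  [ 0.6  0.8]
  [ 0.2 -0.4]
  [-0.5 -1. ]
  [ 1.  -1.2]
  [-1.7 -0.6]]]
handle [[ 0.56816403 -0.14096541  0.125     ]] handle end [[ 0.43085947 -0.13547475  0.125     ]] axis end [[ 0.59053164 -0.12184388  0.124     ]]
tub [0.60738494 0.09928615 0.105     ] local -0.050995840735904414 0.2416268433144598
dropper [ 0.52975629 -0.31376628  0.08      ] local -0.11205817818514852 -0.17419753153535109
reagent [ 0.64657738 -0.33947415  0.09      ] local 0.00569683570135052 -0.19521705240218643
lid [0.42753216 0.07418659 0.014     ] local -0.22970209001813824 0.20936095566324237
[[-0.001  0.342 -0.94 ]
 [ 0.002 -0.94  -0.342]
 [-1.    -0.002  0.   ]]
```

```bash
cat >> h.py <<'E'
P=np.array([.64868538,-.14418537,-.03996761,.0275857])
def go(pos,yaw):
    "row (shift, turn) to TCP pos pointing down with tool y at yaw deg"
    o=get_obs();r=R.from_euler('xyz',o['eef_rot'],degrees=True)
    y=np.array([np.cos(np.radians(yaw)),np.sin(np.radians(yaw)),0]);x=np.array([0,0,-1.])
    t=R.from_matrix(np.c_[x,y,np.cross(x,y)])
    return np.r_[r.inv().apply(np.array(pos)-o['eef_pos']),(r.inv()*t).as_rotvec(degrees=True)].round(4)
def st():
    o=get_obs();r=R.from_euler('xyz',o['eef_rot'],degrees=True).as_matrix()
    print(o['t'],o['eef_pos'].round(4),'yaw',np.degrees(np.arctan2(r[1,1],r[0,1])).round(2),'F',o['force'].round(2),'open',round(float(o['opening']),4),'j',o['joint_pos'].round(0))
E
python3 -c "
from h import *
print(go([.568,-.141,.23],-2.3))"
```

```text
[-1.08000e-02 -3.22800e-01 -4.85600e-01 -6.77142e+01 -5.31000e-02
  8.36000e-02]
```

play_rows([
  [-0.011,-0.032,-0.0386,-8.5,0,0,0.45],
  [-0.011,-0.059,-0.077,-17,0,0,0.45],
  [-0.011,-0.086,-0.116,-25.5,0,0,0.45],
  [-0.011,-0.113,-0.155,-34,0,0,0.45],
  [-0.011,-0.14,-0.194,-42.5,0,0,0.45],
  [-0.011,-0.167,-0.233,-51,0,0,0.45],
  [-0.011,-0.194,-0.272,-59.5,0,0,0.45],
  [-0.011,-0.22,-0.311,-67.7,0,0,0.45],
  [-0.011,-0.247,-0.35,-67.7,0,0,0.45],
  [-0.011,-0.274,-0.389,-67.7,0,0,0.45],
])

```text
t: 1.1
eef_pos: [0.4945, -0.2184, 0.2299]
eef_rot: [-147.7, 89.9, 119.9]
force: [1.5, -0.8, 0.2]
opening: 0.0425
```

```bash
python3 -c "
from h import *
st();print(go([.568,-.141,.23],-2.3))"
```

```text
1.1 [ 0.4945 -0.2184  0.2299] yaw -2.33 F [ 1.5  -0.78  0.23] open 0.0425 j [ 33.  27. -18. 103.  10.  51.   8.]
[-0.      0.0703 -0.0803 -0.0328 -0.0952  0.0601]
```

play_rows([
  [0,0.03,-0.035,0,0,0,0.45],
  [0,0.0703,-0.08,0,0,0,0.45],
  [0,0.0703,-0.0803,0,0,0,0.45],
  [0,0.0703,-0.0803,0,0,0,0.45],
  [0,0.0703,-0.0803,0,0,0,0.45],
  [0,0.0703,-0.0803,0,0,0,0.45],
])

```text
t: 1.7
eef_pos: [0.5665, -0.1433, 0.2298]
eef_rot: [-99.4, 89.9, 168.1]
force: [-0.1, 0.0, 0.9]
opening: 0.0422
```

```bash
python3 - <<'E'
from h import *
st();print(go([.568,-.141,.12],-2.3))
i=capture("wrist");cv2.imwrite("pics/w1.png",i[...,::-1])
E
```

```text
1.7 [ 0.5665 -0.1433  0.2298] yaw -2.52 F [-0.08  0.04  0.93] open 0.0422 j [ 23.  31. -18.  97.  11.  55.  -2.]
[ 0.1098  0.0016 -0.0024 -0.216  -0.0238  0.1419]
```

View pics/w1.png

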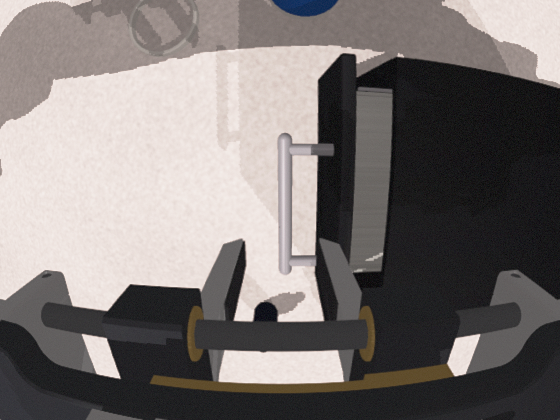

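The wrist view shows the handle bar at column 285, midway between the fingertips at about 243 and 318, with the panel at 318–355. I'll go down.

play_rows([
  [0.04,0.0016,-0.0024,0,0,0,0.45],
  [0.08,0.0016,-0.0024,0,0,0,0.45],
  [0.11,0.0016,-0.0024,0,0,0,0.45],
  [0.11,0.0016,-0.0024,0,0,0,0.45],
  [0.11,0.0016,-0.0024,0,0,0,0.05],
  [0.11,0.0016,-0.0024,0,0,0,0.05],
  [0.11,0.0016,-0.0024,0,0,0,0.05],
  [0.11,0.0016,-0.0024,0,0,0,0.05],
  [0.11,0.0016,-0.0024,0,0,0,0.05],
])

```text
t: 2.65
eef_pos: [0.5693, -0.1411, 0.1213]
eef_rot: [88.6, 90.0, -4.0]
force: [0.3, -0.5, 5.6]
opening: 0.0113
```

```bash
python3 -c "
from h import *
st()
p=P
e=get_obs()['eef_pos'];c,s=np.cos(P[2]),np.sin(P[2]);d=.170-P[3];print(go(e+[-c*d,-s*d,0],-2.3))"
```

```text
2.65 [ 0.5693 -0.1411  0.1213] yaw -2.52 F [ 0.35 -0.47  5.57] open 0.0113 j [ 21.  38. -16. 102.  15.  41.  -5.]
[-1.000e-04 -1.424e-01  6.000e-04 -2.218e-01  1.300e-03 -4.670e-02]
```

play_rows([
  [0,-0.016,0,0,0,0,0.05],
  [0,-0.032,0,0,0,0,0.05],
  [0,-0.048,0,0,0,0,0.05],
  [0,-0.064,0,0,0,0,0.05],
  [0,-0.08,0,0,0,0,0.05],
  [0,-0.096,0,0,0,0,0.05],
  [0,-0.112,0,0,0,0,0.05],
  [0,-0.124,0,0,0,0,0.05],
  [0,-0.132,0,0,0,0,0.05],
  [0,-0.136,0,0,0,0,0.05],
])

```text
t: 3.65
eef_pos: [0.4335, -0.1358, 0.1213]
eef_rot: [68.9, 89.9, -23.6]
force: [6.2, -3.7, -9.4]
opening: 0.0113
```

play_rows([
  [0,-0.002,0,0,0,0,0.05],
  [0,-0.006,0,0,0,0,0.05],
  [0,-0.008,0,0,0,0,0.05],
  [0,-0.008,0,0,0,0,0.05],
  [0,-0.008,0,0,0,0,0.05],
])

```text
t: 4.15
eef_pos: [0.4335, -0.1358, 0.1214]
eef_rot: [89.7, 89.1, -2.8]
force: [15.2, -3.8, -23.1]
opening: 0.0112
```

```bash
python3 -c "
from h import *
st()"
```

```text
4.15 [ 0.4335 -0.1358  0.1214] yaw -2.5 F [ 15.15  -3.79 -23.13] open 0.0112 j [ 25.  30. -15. 123.  16.  28.  -5.]
```

play_rows([
  [0,0,0,0,0,0,0.05],
  [0,0,0,0,0,0,0.45],
  [0,0,0,0,0,0,0.45],
  [0,0,0,0,0,0,0.45],
  [-0.04,0,0,0,0,0,0.45],
  [-0.08,0,0,0,0,0,0.45],
  [-0.11,0,0,0,0,0,0.45],
  [-0.11,0,0,0,0,0,0.45],
])

```text
t: 4.95
eef_pos: [0.4339, -0.136, 0.235]
eef_rot: [85.1, 88.6, -7.4]
force: [-0.2, 0.4, -0.2]
opening: 0.0422
```

```bash
python3 - <<'E'
from h import *
st()
def crop(n,x,y,w,h,s):
    i=capture(n)[y:y+h,x:x+w,::-1]
    i=(255*(i/255.)**.6).astype('uint8')
    i=cv2.resize(i,None,fx=s,fy=s,interpolation=cv2.INTER_CUBIC)
    for k in range(0,w,20): cv2.putText(i,str(x+k),(k*s,10),0,.35,(0,0,255));cv2.line(i,(k*s,12),(k*s,18),(0,0,255))
    for k in range(0,h,20): cv2.putText(i,str(y+k),(0,k*s+4),0,.35,(0,0,255));cv2.line(i,(24,k*s),(30,k*s),(0,0,255))
    return i
cv2.imwrite("pics/t2.png",crop("top",250,180,160,120,5))
cv2.imwrite("pics/s2.png",crop("side",210,200,150,115,5))
E
```

```text
4.95 [ 0.4339 -0.136   0.235 ] yaw -2.5 F [-0.24  0.38 -0.17] open 0.0422 j [ 30.  19. -21. 116.  10.  45.   1.]
```

View pics/t2.png

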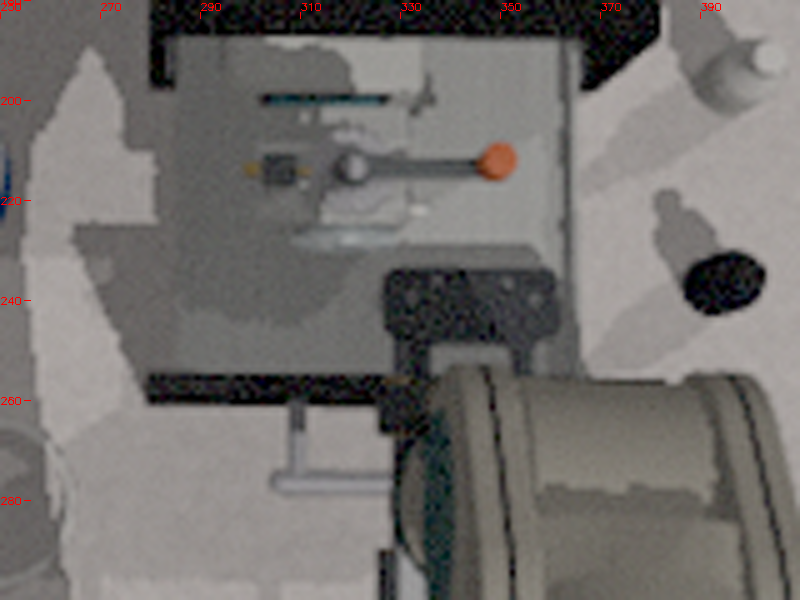

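View pics/s2.png

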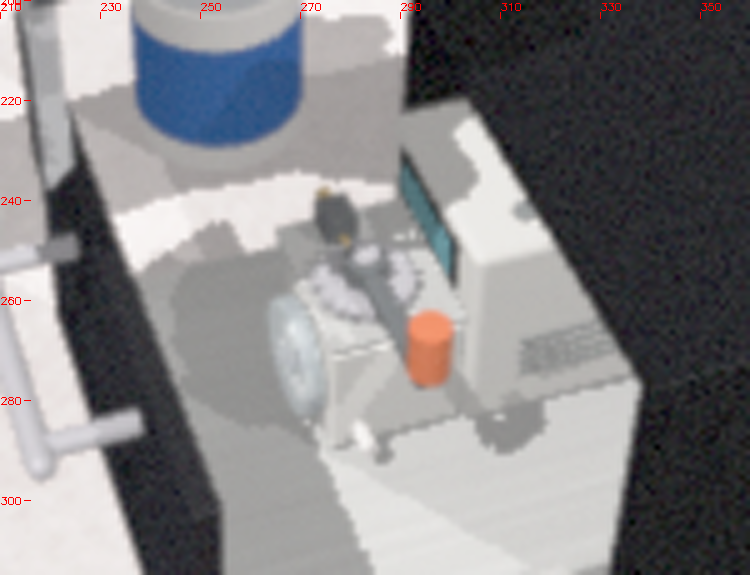

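Top view: the knob is at (349.4,212) and the lever hub at (321,213). Side view: the knob's centre is at (296,270). The tray is out.

```bash
python3 - <<'E'
from h import *
ob=np.array([[349.4,212],[296,270]])
f=lambda p:np.r_[proj("top",[p[0],p[1],.129])[0]-ob[0],proj("side",[p[0],p[1],.124])[0]-ob[1]]
s=least_squares(f,[.59,-.19]);print("knob",s.x,s.fun.round(1))
p=P.copy();c,sn=np.cos(p[2]),np.sin(p[2])
for dx in(0,.0026):
    a=w(p,[.106-.165,.02,.124])[0]+[dx,0,0];v=s.x-a[:2]
    L=np.array([c*v[0]+sn*v[1],-sn*v[0]+c*v[1]]);print("axis",a,"r",np.hypot(*L),"q",.08-np.arctan2(L[0],-L[1]))
print("hub by top z.112",onz("top",(321,213),.112))
print("handle left end",onz("top",(304.5,276.5),.125), w(p,[-.218,.058,.125]))
print(go([.434,-.136,.25],-2.3))
E
```

```text
knob [ 0.592097   -0.19215245] [ 0.2 -0.7 -0.6  0.1]
axis [ 0.59053164 -0.12184388  0.124     ] r 0.07032599463887113 q 0.01777184076833417
axis [ 0.59313164 -0.12184388  0.124     ] r 0.07031618319324792 q 0.05474694521588286
hub by top z.112 [ 0.59218446 -0.12262444  0.112     ]
handle left end [ 0.43385511 -0.07403506  0.125     ] [[ 0.43317698 -0.07752107  0.125     ]]
[-1.830e-02  2.800e-03  1.000e-04 -2.051e-01  3.680e-02 -9.852e-01]
```

```bash
python3 - <<'E'
from h import *
print(go([.592,-.192,.235],-2.3))
E
```

```text
[-5.000e-04  1.629e-01  4.920e-02 -2.051e-01  3.680e-02 -9.852e-01]
```

play_rows([
  [0,0.04,0.012,0,0,-0.5,0.5],
  [0,0.08,0.024,-0.2,0,-1,0.5],
  [0,0.12,0.036,-0.2,0,-1,0.5],
  [0,0.163,0.049,-0.2,0,-1,0.5],
  [0,0.163,0.049,-0.2,0,-1,0.5],
  [0,0.163,0.049,-0.2,0,-1,0.5],
  [0,0.163,0.049,-0.2,0,-1,0.5],
])

```text
t: 5.75
eef_pos: [0.5903, -0.191, 0.2331]
eef_rot: [-92.3, 89.8, 175.4]
force: [0.9, -0.1, 0.0]
opening: 0.047
```

```bash
python3 - <<'E'
from h import *
st();print(go([.592,-.192,.126],-2.3))
i=capture("wrist");cv2.imwrite("pics/w3.png",i[...,::-1])
E
```

```text
5.75 [ 0.5903 -0.191   0.2331] yaw -2.27 F [ 0.88 -0.06  0.02] open 0.047 j [ 27.  34. -19.  90.  12.  58.   2.]
[ 0.1071  0.0022  0.0009  0.032  -0.009   0.2225]
```

View pics/w3.png

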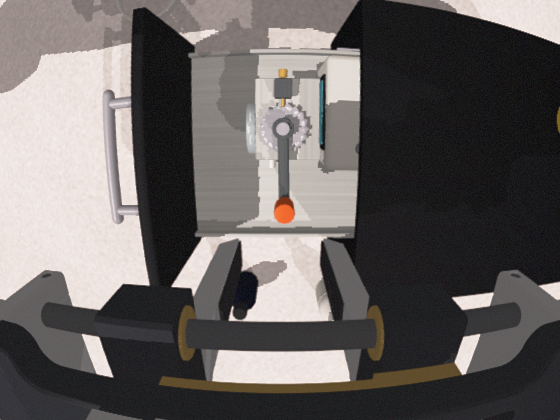

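The wrist view shows the orange knob at (285,211), centred between the fingers, and the lever pointing straight right of the axis. I'll descend and grip.

play_rows([
  [0.04,0.001,0.001,0,0,0,0.5],
  [0.08,0.002,0.001,0,0,0,0.5],
  [0.107,0.002,0.001,0,0,0,0.5],
  [0.107,0.002,0.001,0,0,0,0.5],
  [0.107,0.002,0.001,0,0,0,0.1],
  [0.107,0.002,0.001,0,0,0,0.1],
  [0.107,0.002,0.001,0,0,0,0.1],
  [0.107,0.002,0.001,0,0,0,0.1],
  [0.107,0.002,0.001,0,0,0,0.1],
])

```text
t: 6.7
eef_pos: [0.5928, -0.1925, 0.128]
eef_rot: [-46.6, 89.9, -138.9]
force: [-0.6, -0.5, 5.3]
opening: 0.0174
```

```bash
cat >> h.py <<'E'
A=np.array([.592,-.122]);Rk=.070
def q_of():
    v=get_obs()['eef_pos'][:2]-A;c,s=np.cos(P[2]),np.sin(P[2]);L=np.array([c*v[0]+s*v[1],-s*v[0]+c*v[1]])
    return .08-np.arctan2(L[0],-L[1]),np.hypot(*L)
def arc(qs,z=.126):
    st();print("q,r",q_of())
    for q in qs:
        a=.08-q;xy=w(P,[Rk*np.sin(a),-Rk*np.cos(a),0])[0][:2]-P[:2]+A
        print(q,go([*xy,z],np.degrees(P[2]-q+.08)).round(4).tolist())
E
python3 - <<'E'
from h import *
arc(np.linspace(.1,.45,6))
E
```

```text
6.7 [ 0.5928 -0.1925  0.128 ] yaw -2.27 F [-0.61 -0.48  5.34] open 0.0174 j [ 26.  41. -17.  96.  15.  46.  -1.]
q,r (np.float64(0.028676978834264635), np.float64(0.07049451018270013))
0.1 [0.002, -0.005, -0.0004, 1.1616, 0.0516, 0.0535]
0.16999999999999998 [0.002, -0.0099, -0.0007, 5.1723, 0.0534, 0.0517]
0.24 [0.002, -0.0148, -0.0013, 9.183, 0.0552, 0.0498]
0.30999999999999994 [0.002, -0.0196, -0.0023, 13.1937, 0.057, 0.0479]
0.38 [0.002, -0.0243, -0.0035, 17.2044, 0.0587, 0.0459]
0.45 [0.002, -0.0289, -0.0051, 21.2151, 0.0604, 0.0439]
```

play_rows([
  [0,-0.005,-0.0004,1.2,0,0,0.1],
  [0,-0.0099,-0.0007,5.2,0,0,0.1],
  [0,-0.0148,-0.0013,9.2,0,0,0.1],
  [0,-0.0196,-0.0023,13.2,0,0,0.1],
  [0,-0.0243,-0.0035,17.2,0,0,0.1],
  [0,-0.0289,-0.0051,21.2,0,0,0.1],
  [0,-0.0289,-0.0051,21.2,0,0,0.1],
])

```text
t: 7.4
eef_pos: [0.5652, -0.1867, 0.1282]
eef_rot: [72.4, 89.8, -41.2]
force: [3.1, -1.6, -1.7]
opening: 0.017
```

```bash
python3 - <<'E'
from h import *
arc([.47,.52,.57,.62,.67],.128)
E
```

```text
7.4 [ 0.5652 -0.1867  0.1282] yaw -23.6 F [ 3.08 -1.56 -1.69] open 0.017 j [ 22.  38. -11. 101.  10.  42. -17.]
q,r (np.float64(0.43214736409319543), np.float64(0.07000173867701039))
0.47 [0.0002, -0.0027, 0.0, 1.0368, 0.0501, -0.1632]
0.52 [0.0002, -0.0061, -0.0002, 3.9016, 0.046, -0.1644]
0.57 [0.0002, -0.0096, -0.0005, 6.7663, 0.0419, -0.1656]
0.62 [0.0002, -0.0131, -0.001, 9.6311, 0.0378, -0.1667]
0.67 [0.0001, -0.0165, -0.0016, 12.4959, 0.0337, -0.1677]
```

play_rows([
  [0,-0.0027,0,1,0,0,0.1],
  [0,-0.0027,0,1,0,0,0.1],
  [0,-0.0027,0,1,0,0,0.1],
])

```text
t: 7.7
eef_pos: [0.5638, -0.186, 0.1283]
eef_rot: [87.2, 89.7, -27.4]
force: [4.3, -1.7, -3.7]
opening: 0.0178
```

play_rows([
  [0,-0.0028,0,1.7,0,0,0.1],
  [0,-0.0028,0,1.7,0,0,0.1],
  [0,-0.0028,0,1.7,0,0,0.1],
])

```text
t: 8.0
eef_pos: [0.5606, -0.1845, 0.1282]
eef_rot: [90.3, 89.8, -26.1]
force: [1.7, -0.3, -1.2]
opening: 0.0174
```

play_rows([
  [0,-0.0028,0,1.7,0,0,0.1],
  [0,-0.0028,0,1.7,0,0,0.1],
  [0,-0.0028,0,1.7,0,0,0.1],
])

```text
t: 8.3
eef_pos: [0.5583, -0.1833, 0.1282]
eef_rot: [93.7, 89.7, -24.5]
force: [4.7, -0.5, -2.8]
opening: 0.0174
```

play_rows([
  [0,-0.0028,0,1.7,0,0,0.1],
  [0,-0.0028,0,1.7,0,0,0.1],
  [0,-0.0028,0,1.7,0,0,0.1],
])

```text
t: 8.6
eef_pos: [0.5562, -0.1821, 0.1282]
eef_rot: [96.6, 89.7, -23.3]
force: [4.6, -0.9, -4.1]
opening: 0.0174
```

```bash
python3 - <<'E'
from h import *
def qp(p):
    v=np.array(p)-A;c,s=np.cos(P[2]),np.sin(P[2]);return .08-np.arctan2(c*v[0]+s*v[1],s*v[0]-c*v[1])
arc([.6,.67,.74,.8],.128)
E
```

```text
8.6 [ 0.5562 -0.1821  0.1282] yaw -29.88 F [ 4.59 -0.85 -4.14] open 0.0174 j [ 21.  37.  -9. 103.   9.  40. -22.]
q,r (np.float64(0.577817973101457), np.float64(0.06998576248701494))
0.6 [0.0002, -0.0016, -0.0, 2.2066, -0.0413, -0.3058]
0.67 [0.0002, -0.0064, -0.0004, 6.2173, -0.052, -0.3043]
0.74 [0.0002, -0.0113, -0.0011, 10.228, -0.0626, -0.3026]
0.8 [0.0001, -0.0154, -0.002, 13.6658, -0.0718, -0.3009]
```

play_rows([
  [0,-0.0016,0,2.2,0,0,0.1],
  [0,-0.0064,-0.0004,6.2,0,0,0.1],
  [0,-0.0113,-0.0011,10.2,0,0,0.1],
  [0,-0.0154,-0.002,13.7,0,0,0.1],
  [0,-0.0154,-0.002,13.7,0,0,0.1],
])

```text
t: 9.1
eef_pos: [0.5438, -0.1727, 0.1282]
eef_rot: [105.9, 89.7, -27.7]
force: [4.2, -1.7, -3.4]
opening: 0.0173
```

```bash
python3 - <<'E'
from h import *
arc([.84,.87,.9,.93],.128)
E
```

```text
9.1 [ 0.5438 -0.1727  0.1282] yaw -43.59 F [ 4.24 -1.7  -3.35] open 0.0173 j [ 18.  36.  -5. 105.   5.  39. -33.]
q,r (np.float64(0.8006838103224168), np.float64(0.06992368794565766))
0.84 [0.0002, -0.0028, 0.0, 2.243, -0.097, -0.3178]
0.87 [0.0002, -0.0048, -0.0001, 3.9618, -0.1018, -0.3164]
0.9 [0.0002, -0.0069, -0.0003, 5.6807, -0.1065, -0.3149]
0.93 [0.0002, -0.009, -0.0005, 7.3996, -0.1113, -0.3133]
```

play_rows([
  [0,-0.0028,0,2.2,0,0,0.1],
  [0,-0.0028,0,2.2,0,0,0.1],
])

```text
t: 9.3
eef_pos: [0.5414, -0.1703, 0.1281]
eef_rot: [108.1, 89.7, -27.7]
force: [2.9, -1.1, -0.9]
opening: 0.0176
```

play_rows([
  [0,-0.0024,0,1.7,0,0,0.1],
  [0,-0.0024,0,1.7,0,0,0.1],
])

```text
t: 9.5
eef_pos: [0.5395, -0.1681, 0.1282]
eef_rot: [112.0, 89.7, -25.5]
force: [2.6, -0.3, -2.5]
opening: 0.0175
```

play_rows([
  [0,-0.0024,0,1.7,0,0,0.1],
  [0,-0.0024,0,1.7,0,0,0.1],
])

```text
t: 9.7
eef_pos: [0.538, -0.1665, 0.1282]
eef_rot: [113.6, 89.7, -25.7]
force: [4.5, -1.9, -4.1]
opening: 0.0173
```

play_rows([
  [0,-0.0024,0,1.7,0,0,0.1],
  [0,-0.0024,0,1.7,0,0,0.1],
])

```text
t: 9.9
eef_pos: [0.5366, -0.1648, 0.1282]
eef_rot: [114.3, 89.7, -26.8]
force: [5.3, -2.0, -3.9]
opening: 0.0173
```

```bash
python3 - <<'E'
from h import *
arc([.99,1.05,1.11,1.16],.128)
E
```

```text
9.9 [ 0.5366 -0.1648  0.1282] yaw -51.07 F [ 5.28 -1.97 -3.92] open 0.0173 j [ 16.  35.  -3. 107.   3.  38. -40.]
q,r (np.float64(0.9528364832302018), np.float64(0.06996319481358063))
0.99 [0.0002, -0.0026, -0.0001, 3.363, -0.144, -0.2959]
1.05 [0.0002, -0.0068, -0.0004, 6.8007, -0.1529, -0.2916]
1.11 [0.0001, -0.0109, -0.0011, 10.2385, -0.1617, -0.2871]
1.16 [0.0001, -0.0144, -0.0018, 13.1032, -0.1689, -0.2832]
```

play_rows([
  [0,-0.0026,-0.0001,3.4,0,0,0.1],
  [0,-0.0068,-0.0004,6.8,0,0,0.1],
  [0,-0.0109,-0.0011,10.2,0,0,0.1],
  [0,-0.0144,-0.0018,13.1,0,0,0.1],
  [0,-0.0144,-0.0018,13.1,0,0,0.1],
])

```text
t: 10.4
eef_pos: [0.529, -0.1526, 0.1282]
eef_rot: [121.7, 89.6, -32.5]
force: [3.1, -1.1, -2.9]
opening: 0.017
```

```bash
python3 - <<'E'
from h import *
arc([1.2,1.23,1.26,1.29],.128)
E
```

```text
10.4 [ 0.529  -0.1526  0.1282] yaw -64.19 F [ 3.12 -1.06 -2.94] open 0.017 j [ 12.  35.   1. 108.  -1.  36. -50.]
q,r (np.float64(1.1590332114616264), np.float64(0.07006997610172347))
1.2 [0.0002, -0.0029, -0.0001, 2.274, -0.1907, -0.2957]
1.23 [0.0001, -0.005, -0.0002, 3.9929, -0.1951, -0.2929]
1.26 [0.0001, -0.0071, -0.0004, 5.7117, -0.1996, -0.29]
1.29 [0.0001, -0.0091, -0.0007, 7.4306, -0.2039, -0.2871]
```

play_rows([
  [0,-0.0029,0,2.3,0,0,0.1],
  [0,-0.0029,0,2.3,0,0,0.1],
])

```text
t: 10.6
eef_pos: [0.5276, -0.1496, 0.1281]
eef_rot: [124.2, 89.7, -32.3]
force: [3.4, 1.0, -1.6]
opening: 0.0172
```

play_rows([
  [0,-0.0024,0,1.7,0,0,0.1],
  [0,-0.0024,0,1.7,0,0,0.1],
])

```text
t: 10.8
eef_pos: [0.5264, -0.1468, 0.1281]
eef_rot: [128.9, 89.7, -29.4]
force: [3.9, -1.1, -2.3]
opening: 0.0171
```

play_rows([
  [0,-0.0024,0,1.7,0,0,0.1],
  [0,-0.0024,0,1.7,0,0,0.1],
])

```text
t: 11.0
eef_pos: [0.5256, -0.1446, 0.1282]
eef_rot: [129.2, 89.7, -30.8]
force: [4.4, -1.1, -2.6]
opening: 0.017
```

```bash
python3 - <<'E'
from h import *
arc([1.29,1.31],.128)
E
```

```text
11.0 [ 0.5256 -0.1446  0.1282] yaw -70.0 F [ 4.38 -1.05 -2.57] open 0.017 j [ 11.  34.   3. 109.  -2.  36. -55.]
q,r (np.float64(1.2824319161220186), np.float64(0.07016793468344777))
1.29 [0.0002, -0.0005, -0.0002, 1.6206, -0.2054, -0.2445]
1.31 [0.0002, -0.0019, -0.0002, 2.7665, -0.2079, -0.2424]
```

play_rows([
  [0,-0.0012,0,1.5,0,0,0.1],
  [0,-0.0012,0,1.5,0,0,0.1],
  [0,-0.0012,0,1.5,0,0,0.1],
  [0,-0.0012,0,1.5,0,0,0.1],
  [0,-0.0012,0,1.5,0,0,0.1],
])

```text
t: 11.5
eef_pos: [0.5251, -0.1434, 0.1281]
eef_rot: [131.9, 89.7, -29.6]
force: [3.7, -0.6, -3.2]
opening: 0.0174
```

```bash
python3 - <<'E'
from h import *
arc([1.31],.128)
a=capture("wrist")[:,:,::-1];b=capture("top")[150:360,200:480,::-1]
cv2.imwrite("pics/w4.png",cv2.resize(np.vstack([cv2.resize(a,(560,420))[:300],cv2.resize(b,(560,420))]),(448,576)))
print(q_of())
E
```

```text
11.5 [ 0.5251 -0.1434  0.1281] yaw -71.49 F [ 3.72 -0.65 -3.17] open 0.0174 j [ 10.  34.   3. 109.  -3.  36. -56.]
q,r (np.float64(1.3011289864603972), np.float64(0.07019332860372031))
1.31 [0.0001, -0.0006, -0.0002, 1.2732, -0.2083, -0.2271]
(np.float64(1.30140750669587), np.float64(0.07020015316302144))
```

View pics/w4.png

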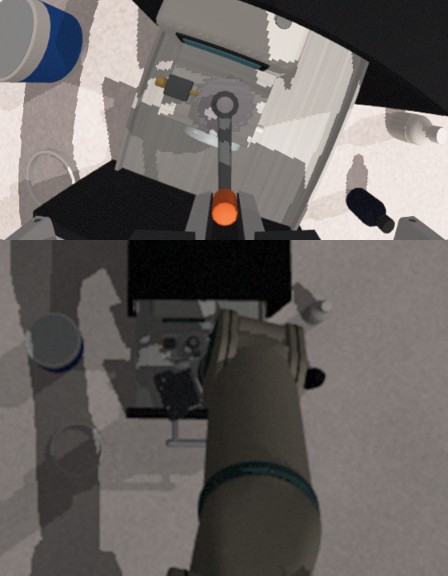

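The wrist view shows the knob at (224,210) held between the pads and the lever lying along the tool's radial line. In the top view the tray is fully out and the bottles, tub and lid are standing where they were. The lever is at about 1.30 rad and still, so I'll hand in.

```bash
python3 -c "
from h import *
print(close_job());st();print(q_of())"
```

```text
the job is handed in; nothing more can be done
None
the job is handed in; nothing more can be done
```

I pulled the tray out to its stop, drew the lever round through three clicks and handed in with the gripper still holding the knob. No verdict was reported.

- **Tray:** it stopped moving while I pulled with about 15 N, and the last top view shows it fully out.
- **Clicks:** I took each click from a drop or change in the force reading, at about 0.48, 0.83 and 1.18 rad by the gripper's position. That is roughly 0.02 rad short of the stated tooth edges. The third was the least clear: the sideways force flipped briefly, with no large drop.
- **Final hold:** by the gripper's position the lever was steady at about 1.30 rad, inside the 1.22–1.40 window. The pads were closed on the knob at 17.4 mm, for an 18 mm knob.
- **Surroundings:** the tub, lid and both bottles were upright and looked unmoved in the last picture; I did not measure their positions again.
- **Time:** about 11.6 s on the robot's clock.

The check I ran after handing in returned nothing, because the robot is closed off by then. The numbers above are from just before.

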